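# Make up two medicine orders in trays

### The job

Make up the two orders from the stock on the table. The narrow tray with the divider gets the long slim ointment carton, lying flat as it does now in the longer compartment, and the tall slim carton with the dark blue front, standing upright in the shorter one; the broad tray without a divider gets the white broad carton, standing upright as it stands now, and the banded strip pack, lying flat, each directly on the tray's floor and not on one another. Leave the flat green carton where it lies, let go of everything and leave it at rest.

Things in the scene. Friction and masses are not known exactly. Their poses are not given: they have to be found in the camera images.
- ointment_carton: Slim white and orange carton, rigid block, 99 (x) x 31 (y) x 27 (z) mm, about 45 g, lying flat on the table; grip it across its 31 mm width (its y axis). Origin: centre of its underside; z up.
- tall_carton: White carton, the upper half of its front (-x) dark blue, white top with a thin blue edge along the front, rigid block, 45 (x) x 61 (y) x 75 (z) mm, about 0.1 kg, standing upright; grip it across its 45 mm width (its x axis). Origin: centre of its underside; z up.
- broad_carton: White carton without any dark blue area, rigid block, 50 (x) x 71 (y) x 60 (z) mm, about 0.1 kg, standing upright; grip it across its 50 mm width (its x axis). Origin: centre of its underside; z up.
- strip_pack: Low white pack of tablet strips with a thin red band round it, rigid block, 46 (x) x 83 (y) x 24 (z) mm (the band stands 2 mm proud), about 90 g, lying flat; grip it across its 46 mm width (its x axis). Origin: centre of its underside; z up.
- flat_carton: Flat bright green carton, 118 (x) x 89 (y) x 24 (z) mm, surplus stock among the other things: it belongs to neither order and stays where it is. Origin: centre of its underside; z up.
- divided_tray: Narrow shallow grey tray, fixed, outside 74 (x) x 215 (y) x 15 (z) mm plus a 4 mm lip and a small label lug at -x; walls, floor and divider 3 mm thick. The divider, wall-high, runs along x at y = +19 mm. Insides: long compartment 68 (x) x 122 (y) mm, centre y = -43.5 mm; short one 68 x 84 mm, centre y = +62.5 mm. y points to the robot's left within 10 degrees. Origin: centre of underside, z up.
- plain_tray: Broad shallow grey tray without divider, fixed, outside 110 (x) x 190 (y) x 15 (z) mm, inside 104 x 184 mm, walls and floor 3 mm thick, plus a 4 mm lip and a small label lug at -x. y points to the robot's left within 10 degrees. Origin: centre of underside, z up.

How it is judged:
By the outcome, as a careful person would: the job done as asked, in the order asked, and still so for the second after the job is handed in, with the robot touching nothing.
It also fails if it takes over 96 s, if anything falls off the work surface, if the arm or the gripper's body presses on something with over 40 N, if the wrist force passes 120 N, or if a joint passes its speed limit or range.

### The arm

A 6-joint arm with a two-finger parallel gripper is mounted at the origin on a cart in front of the work surface, level with it; the furniture and walls round the work are solid. World frame = base frame: x ahead of the robot, y to its left, z up, the work surface at z = 0. Lengths are in m, angles in rad, forces in N, time in s.
With the tool pointing down it reaches from about 0.35 to 0.975 m from the base axis. Payload 4.9 kg.
Tool frame: the origin (TCP) lies midway between the tips of the shut fingers; the grasp point (between the pads) lies 19 mm behind it; z points along the fingers, y is the line along which they close (so a half turn about z gives the same grasp; the last joint's range is limited). The gripper opens to 85 mm and grips with 20 to 120 N. Pads are 22 mm wide; open, the fingers measure 114 mm over their backs; the gripper's body (76 mm by 85 mm) begins 54 mm behind the grasp point. The pads swing forward as they close: fully open they stand 13 mm farther back than shut.
Start: joints at [0.987, 0.053, 1.613, -0, 1.476, -0.119], TCP at [0.28, 0.559, 0.198] pointing down, gripper open.
Joint ranges: [-3.01, 3.01], [-1.01, 2.22], [0.06, 2.58], [-1.02, 4.17], [0.09, 2.62], [-3.14, 3.14]. Speed limits (rad/s): [2.57, 2.57, 3.14, 3.14, 3.14, 3.14].

### API

Orientations are given as a unit quaternion [w, x, y, z].
In Python, from plant import manip gives the robot as it stands.
- The arm moves only by the tool move_arm, never from a script. Its argument "increments" is one flat list of numbers, 5 for each row, row after row: the shift along the tool's x, y, z in mm, then the turn about the tool's z in rad, then the opening, from 0 (shut) to 1 (fully open). In form: [tx, ty, tz, spin, jaw, tx, ty, tz, spin, jaw, ...]. A call has 1 to 8 rows; each row shifts and turns the commanded pose from where the row before left it, along the tool's axes as they then stand; what a row does not reach is not made up. A row lasts 1/12 s, in which the tool goes at most 41.7 mm and 7.16 degrees, less where a joint would pass 70% of its speed; a pose out of reach is approached as far as the arm can. A call with a gripper value outside its range is refused whole. The fingers move at their own pace and stop on an object; the grip force is fixed at half the most. Time passes only in rows, so rows that do not move let the fingers close. It gives the time, the measured TCP pose, the force, the opening and the grip force at its end, in the units of the state.
- manip.state(): the state, without advancing time (a new reading comes with each control period).
- manip.grab_frame(name): name is "scene" or "top" or "wrist"; returns a dict with "image" (420x560x3 uint8, blue, green, red), "fov_y" (degrees; the focal length in pixels is half the picture's height over the tangent of half this angle, whatever the lens; pixels are square), "cx", "cy" (the principal point, pixels), "eye" and "rotation" of the camera in the world; the wrist camera has in their place "T_tool_cam" (4x4, takes a point from camera to tool coordinates, whose origin is the TCP and whose axes are the flange's). Camera axes: x right, y down, z forward; pixel columns grow to the right and rows downward; lengths in m; the calibration is good to about 2 mm. A picture is of the moment at which its call begins: read the wrist's pose just before it. There is no depth.
- manip.job_done(): hands the job in; it is judged then, once.
The state is a dict: "time": time; "joint_pos": joint angles; "joint_vel": joint speeds; "joint_efforts": joint torques, N m; "tool_pos": TCP position; "tool_rot": TCP orientation; "contact_force": force on the tool from outside, world axes, zero at the start; "ft_torque": the same for the moment, N m; "gripper_width": opening from 0.0 (shut) to 1.0 (fully open); "grasp_force": force on a finger pad.
Only numpy, scipy, OpenCV 4.12 (cv2) and the standard library are available. Lean on these libraries where they do the work, as an engineer would, in place of code of your own. Each camera call takes 0.05 s, during which the arm holds its last target. There are 200 camera calls.

## Working session

There is one attempt and no reset: what is moved stays moved. The work goes in short steps, Python scripts to look and compute and a tool call to move; the robot and the scene stay as the last step left them, time stands still between calls to the robot, and variables do not carry over. Pictures are saved under pics/ and viewed, at most 14 in all, crops included, and the job is handed in when it is done.

Besides the shell and the picture viewer there is one more tool, called in YAML: its name, and indented under it one key for each argument. move_arm: Moves the arm, as the interface text tells. Its arguments: {"type":"object","properties":{"increments":{"type":"array"}},"required":["increments"]}

```bash
mkdir -p pics; ls
python3 - <<'E'
from plant import manip
import cv2
print(manip.state())
for n in ("scene","top"):
    f=manip.grab_frame(n); cv2.imwrite(f"pics/{n}0.png",f["image"])
    print(n,f["fov_y"],f["cx"],f["cy"],f["eye"],f["rotation"])
E
```

```text
pics
{'time': 0.0, 'joint_pos': array([ 9.86996382e-01,  5.33398289e-02,  1.61429522e+00, -1.38479476e-05,
        1.47598468e+00, -1.19007078e-01]), 'joint_vel': array([-9.46677197e-04,  1.84593540e-05, -8.26029569e-04,  1.47141643e-03,
       -1.48369447e-03, -2.06299392e-04]), 'joint_efforts': array([-7.95595952e-04, -3.93698359e+01, -3.70166624e+01, -1.85598788e-04,
        7.44982157e-03,  1.26256072e-06]), 'tool_pos': array([0.27977434, 0.55811503, 0.19637291]), 'tool_rot': array([-3.42405742e-04,  2.30309430e-01,  9.73116919e-01, -9.53976053e-04]), 'contact_force': array([ 0.6592173 , -0.02864159, -0.43061724]), 'ft_torque': array([ 0.00992258, -0.00877217,  0.00493052]), 'grasp_force': 0.0, 'gripper_width': 1.0001835257696556}
scene 50.561916345160725 279.0122238357666 212.26086541772023 [ 0.16878244 -0.71701833  0.45301317] [-0.52154273  0.82652721 -0.17588693  0.11793954]
top 42.15692751921769 293.0572444523485 207.57359267697674 [0.32187624 0.07779995 1.46684952] [-0.04777651  0.71134173 -0.69929801  0.05189061]
```

View pics/scene0.png

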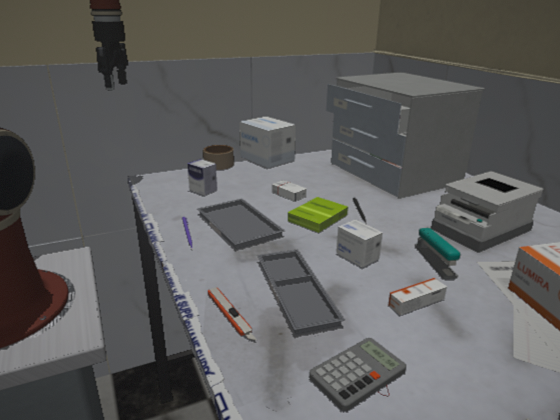

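View pics/top0.png

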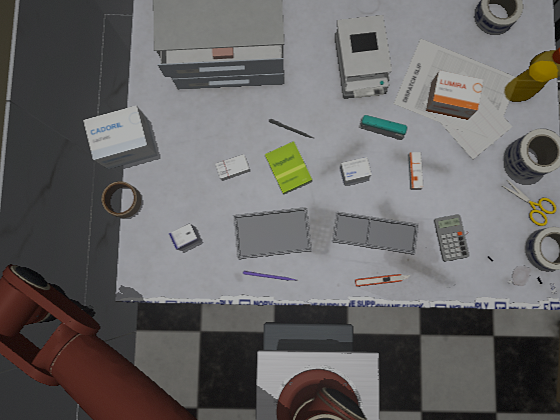

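The scene shows the stock. In the top view the strip pack is at (232,167), green carton (288,167), broad carton (355,171), ointment (416,170), tall carton (185,237), plain tray (273,233) and divided tray (375,232).

```bash
cat > h.py <<'E'
import numpy as np, cv2
from plant import manip
from scipy.spatial.transform import Rotation as R
def rot(q): return R.from_quat(np.roll(q,-1)).as_matrix()
def cam(name):
    s=manip.state(); f=manip.grab_frame(name)
    im=f["image"]; fl=im.shape[0]/2/np.tan(np.radians(f["fov_y"])/2)
    if name=="wrist":
        T=np.array(f["T_tool_cam"]); Rt=rot(s["tool_rot"])
        eye=s["tool_pos"]+Rt@T[:3,3]; Rc=Rt@T[:3,:3]
    else: eye=np.array(f["eye"]); Rc=rot(f["rotation"])
    return im,(fl,f["cx"],f["cy"],eye,Rc)
def pt(c,uv,z):
    fl,cx,cy,e,Rc=c; uv=np.atleast_2d(uv).astype(float)
    d=np.c_[(uv[:,0]-cx)/fl,(uv[:,1]-cy)/fl,np.ones(len(uv))]@Rc.T
    return (e+d*((z-e[2])/d[:,2])[:,None])[:,:2]
def px(c,P):
    fl,cx,cy,e,Rc=c; q=(np.atleast_2d(P)-e)@Rc
    return np.c_[fl*q[:,0]/q[:,2]+cx,fl*q[:,1]/q[:,2]+cy]
def rect(pts):
    """centre, sides (long, short) and direction of the long side (deg from world x, mod 180)"""
    (c,wh,a)=cv2.minAreaRect((np.array(pts)*1000).astype(np.float32))
    if wh[0]<wh[1]: wh=wh[::-1]; a+=90
    return np.round(c,1),np.round(wh,1),round(((a+90)%180)-90,1)
def yawtool(s):
    x=rot(s["tool_rot"])[:,1]; return np.degrees(np.arctan2(x[1],x[0]))
E
python3 - <<'E'
from h import *
im,c=cam("top")
cv2.imwrite("pics/topcrop.png",cv2.resize(im[140:265,160:440],None,fx=2.857,fy=2.857,interpolation=cv2.INTER_CUBIC))
for n,uv,z in [("strip",(232,167),.024),("green",(288,167),.024),("broad",(355,165),.06),("oint",(416,170),.027),("tall",(180,237),.075),("plain",(273,233),.015),("div",(375,232),.015)]:
    print(n,pt(c,uv,z))
s=manip.state();print(yawtool(s),rot(s["tool_rot"]).round(2))
f=manip.grab_frame("wrist");print(f["T_tool_cam"],f["fov_y"],f["cx"],f["cy"])
E
```

```text
strip [[0.63462832 0.23783648]]
green [[0.63736794 0.08659739]]
broad [[ 0.63808707 -0.09033598]]
oint [[ 0.63470374 -0.25910027]]
tall [[0.43853329 0.35911095]]
plain [[0.45854036 0.12351991]]
div [[ 0.46593377 -0.14940487]]
63.371122963937765 [[-0.89  0.45 -0.  ]
 [ 0.45  0.89 -0.  ]
 [ 0.   -0.   -1.  ]]
[[-4.30469789e-04 -9.52228745e-01 -3.05385382e-01  7.84660516e-02]
 [ 9.99999050e-01 -8.09697452e-04  1.11514116e-03  7.29133486e-04]
 [-1.30913923e-03 -3.05384612e-01  9.52228190e-01 -1.75683614e-01]
 [ 0.00000000e+00  0.00000000e+00  0.00000000e+00  1.00000000e+00]] 71.35116615885804 281.29519951137456 206.21739097224366
```

View pics/topcrop.png

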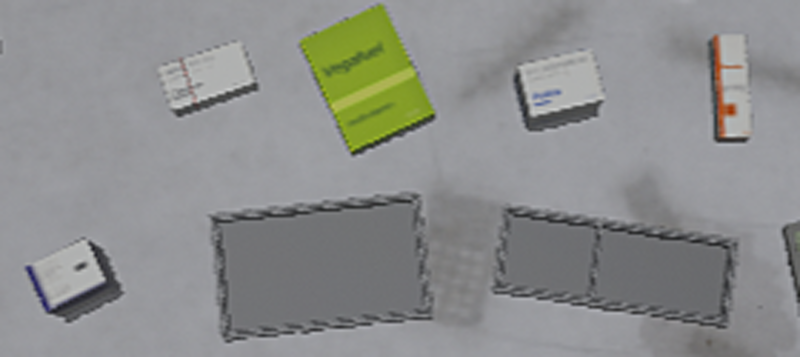

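The crop shows the carton tops clearly. The tall carton's blue edge is at crop (35,285), the divided tray's divider at crop (597,262), and the short compartment is on the left (+y). I'll start along a route over the stock, using the wrist camera.

move_arm:
  increments: [-32,-18,0,0,1,-32,-18,0,0,1,-32,-18,0,0,1,-32,-18,0,0,1,-32,-18,0,0,1,-30,-15,0,0,1,0,0,0,0,1]

```text
time: 0.78
tool_pos: [0.4057, 0.3756, 0.1975]
tool_rot: [0.001, 0.233, 0.972, -0.001]
contact_force: [0.0, 0.2, -0.0]
gripper_width: 1.001
grasp_force: 0.0
```

Run:
```python
from h import *
s=manip.state(); print(s["tool_pos"],yawtool(s),s["time"],s["contact_force"])
im,c=cam("wrist"); cv2.imwrite("pics/w_tall.png",im)
print(px(c,[[.4385,.359,.075],[.4385,.359,0]]))
```

```text
[0.4057174  0.37561425 0.19745522] 63.043293430695286 0.7833 [ 0.03858219  0.23852046 -0.04791518]
[[280.4921766  223.0948039 ]
 [280.62937525 202.74080252]]
```

View pics/w_tall.png

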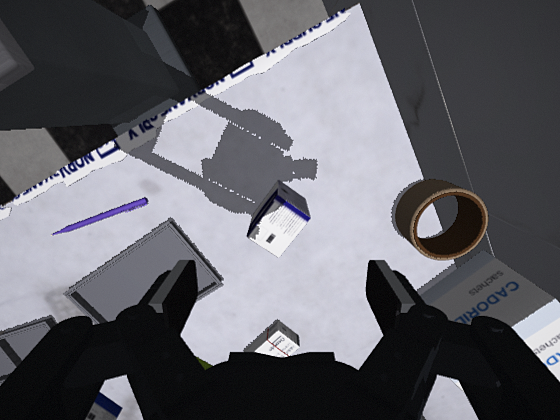

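The wrist view shows the tall carton's top face, with corners about (279,196), (311,218), (280,256) and (248,232). Its blue front edge is the one from (279,196) to (311,218). I'll compute it and move on towards the trays.

Run:
```python
from h import *
im,c=cam("wrist")
P=pt(c,[(279,196),(311,218),(280,256),(248,232)],.075)*1000; print(P.round(1)); print(np.linalg.norm(P-np.roll(P,-1,0),axis=1)); print(rect(P/1000))
h=cv2.cvtColor(im,cv2.COLOR_BGR2HSV)
b=h[185:270,235:325]; cv2.imwrite("pics/x.png",b)
m=((h[...,1]<40)&(h[...,2]>200)).astype(np.uint8)
print(h[240,275],h[260,330],h[205,290],h[215,292])
```

```text
[[408.8 373.8]
 [446.6 393.4]
 [472.2 342.7]
 [430.  324.6]]
[42.60035729 56.8198919  45.85474348 53.54693524]
(array([439. , 357.8]), array([56.8, 45.8]), -63.3)
[120   1 243] [120  13 219] [126  14  89] [122  30 212]
```

move_arm:
  increments: [0,-40,0,0.11,1,0,-40,0,0.11,1,0,-40,0,0.11,1,0,-40,0,0.11,1,0,-40,0,0.11,1,0,0,0,0.11,1,0,0,0,0.11,1,0,0,0,0.11,1]

```text
time: 1.55
tool_pos: [0.277, 0.2272, 0.1981]
tool_rot: [0.0, 0.624, 0.781, 0.001]
contact_force: [0.7, 0.8, 0.4]
gripper_width: 1.001
grasp_force: 0.0
```

move_arm:
  increments: [-34,23,0,0,1,-34,23,0,0,1,-34,23,0,0,1,-34,23,0,0,1,-34,23,0,0,1,-34,23,0,0,1,0,0,0,0.11,1,0,0,0,0.11,1]

```text
time: 2.22
tool_pos: [0.4591, 0.0584, 0.197]
tool_rot: [-0.001, 0.707, 0.707, -0.0]
contact_force: [-0.5, 0.2, 0.7]
gripper_width: 0.998
grasp_force: 0.0
```

Run:
```python
from h import *
s=manip.state(); print(s["tool_pos"],yawtool(s),s["time"])
im,c=cam("wrist"); cv2.imwrite("pics/w_pl.png",im); np.save("c_pl.npy",np.array(c,dtype=object),allow_pickle=True)
```

```text
[0.45910914 0.05835285 0.19704363] -0.04532781461489408 2.2167
```

View pics/w_pl.png

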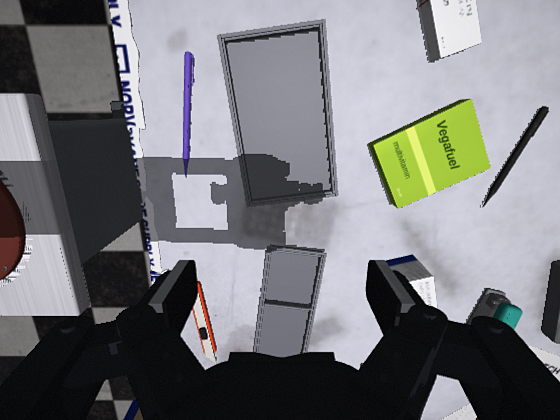

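The plain tray's outer corners are at (219,36), (325,20), (339,195) and (246,206). The box at (412,270) needs a closer look, so I'll go on towards the divided tray.

Run:
```python
from h import *
c=tuple(np.load("c_pl.npy",allow_pickle=True))
for z in (.015,.019): print(pt(c,[(219,36),(325,20),(339,195),(246,206)],z).round(4).tolist(), rect(pt(c,[(219,36),(325,20),(339,195),(246,206)],z)))
```

```text
[[0.3919, 0.2168], [0.506, 0.2318], [0.5323, 0.0381], [0.4138, 0.0236]] (array([461.2, 127.8]), array([195.4, 119.4]), -83.0)
[[0.3926, 0.2159], [0.5055, 0.2307], [0.5315, 0.0392], [0.4143, 0.0249]] (array([461.2, 127.9]), array([193.2, 118. ]), -83.0)
```

move_arm:
  increments: [-38,13,0,0,1,-38,13,0,0,1,-38,13,0,0,1,-38,13,0,0,1,-38,13,0,0,1,-38,13,0,0,1,-38,13,0,0,1,0,0,0,0,1]

```text
time: 2.93
tool_pos: [0.5523, -0.211, 0.197]
tool_rot: [0.001, 0.705, 0.709, -0.001]
contact_force: [-0.4, 0.7, -0.2]
gripper_width: 1.0
grasp_force: 0.0
```

Run:
```python
from h import *
s=manip.state(); print(s["tool_pos"],yawtool(s),s["time"])
im,c=cam("wrist"); cv2.imwrite("pics/w_dv.png",im); np.save("c_dv.npy",np.array(c,dtype=object),allow_pickle=True)
```

```text
[ 0.55229534 -0.2110153   0.19695887] 0.30098902279427164 2.9333
```

View pics/w_dv.png

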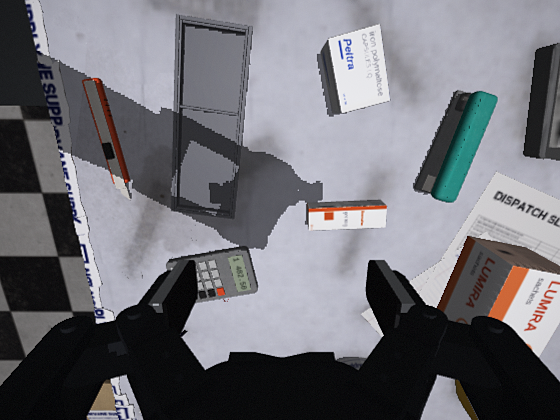

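This view shows the broad carton ("Peltra", no blue area) with its top at about (329,38), (380,24), (389,99) and (337,113). The ointment carton's top is at (309,208)–(386,228). The divided tray's lip corners are about (177,14), (253,27), (236,217) and (172,211), with the divider near row 109.

Run:
```python
from h import *
c=tuple(np.load("c_dv.npy",allow_pickle=True)); im=cv2.imread("pics/w_dv.png")
P=pt(c,[(177,14),(253,27),(236,217),(172,211)],.015); print("div",P.round(4).tolist(),rect(P)); print("divider",pt(c,[(180,106),(241,111)],.015))
print("broad",rect(pt(c,[(329,38),(380,24),(389,99),(337,113)],.06)))
print("oint",rect(pt(c,[(309,208),(385,205),(386,228),(309,231)],.027)))
h=cv2.cvtColor(im,cv2.COLOR_BGR2HSV)
m=(((h[...,2]>225)&(h[...,1]<12))|((h[...,1]>120)&(h[...,2]>120)&(h[...,0]<20))).astype(np.uint8)
for n,(a,b,x,y),z in [("oint",(195,240,300,395),.027),("broad",(15,120,310,400),.06)]:
    q=np.zeros_like(m); q[a:b,x:y]=m[a:b,x:y]; q=cv2.morphologyEx(q,cv2.MORPH_OPEN,np.ones((3,3)))
    cn=max(cv2.findContours(q,0,1)[0],key=cv2.contourArea)[:,0]
    print(n,cv2.boundingRect(cn),rect(pt(c,cn,z)))
b=im[195:245,295:400]; cv2.imwrite("pics/x.png",b)
```

```text
div [[0.4413, -0.0332], [0.5215, -0.0448], [0.4941, -0.2615], [0.4119, -0.2537]] (array([ 467.5, -148.9]), array([222.4,  82.5]), 82.4)
divider [[ 0.43517885 -0.12543159]
 [ 0.5054619  -0.13058739]]
broad (array([626.6, -92.5]), array([68.8, 53.2]), -76.2)
oint (array([ 636.5, -258.1]), array([97.9, 30.9]), 2.6)
oint (309, 207, 35, 23) (array([ 609.1, -258.6]), array([42.9, 29.2]), 3.1)
broad (329, 25, 60, 87) (array([628.4, -92. ]), array([68.4, 48.9]), -75.4)
```

move_arm:
  increments: [-16,28,0,0,1,-16,28,0,0,1,-15,28,0,0,1,0,0,10,-0.124,1,0,0,10,-0.124,1,0,0,10,-0.124,1,0,0,10,-0.124,1,0,0,10,-0.124,1]

```text
time: 3.65
tool_pos: [0.6355, -0.2504, 0.1471]
tool_rot: [-0.0, 0.45, 0.893, 0.0]
contact_force: [-0.9, 0.8, 0.1]
gripper_width: 1.001
grasp_force: 0.0
```

move_arm:
  increments: [0,0,10,-0.124,1,0,0,10,-0.124,1,0,0,10,-0.124,1,0,0,10,-0.124,1,0,0,10,-0.124,1,0,0,10,-0.124,1,0,0,10,-0.124,1,0,0,0,-0.124,1]

```text
time: 4.32
tool_pos: [0.6339, -0.2496, 0.0749]
tool_rot: [-0.002, -0.029, 1.0, 0.001]
contact_force: [-0.6, 0.1, -0.3]
gripper_width: 0.998
grasp_force: 0.0
```

```bash
cat > look.py <<'E'
import sys
from h import *
s=manip.state(); print(s["tool_pos"].round(4),round(yawtool(s),2),s["time"],s["contact_force"].round(1),s["gripper_width"],s["grasp_force"],s["joint_pos"].round(2))
if len(sys.argv)>1:
    im,c=cam("wrist"); cv2.imwrite(f"pics/{sys.argv[1]}.png",im); np.save("c.npy",np.array(c,dtype=object),allow_pickle=True)
E
python3 look.py w_o1
```

```text
[ 0.6339 -0.2496  0.0749] 93.32 4.3167 [-0.6  0.1 -0.3] 0.9977534792717876 0.0 [-0.48  0.28  1.57  0.    1.3  -2.11]
```

View pics/w_o1.png

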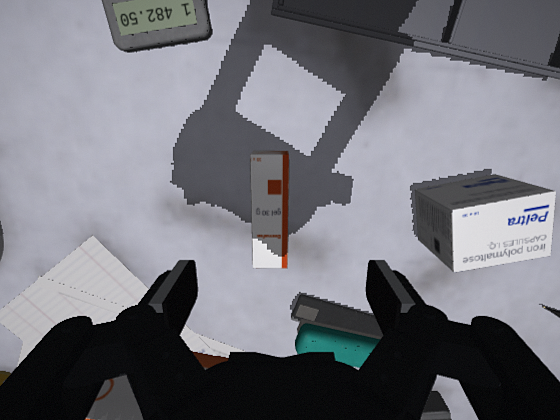

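The carton's top face here is about (251,152)–(282,268), left of the finger centre line, with the orange side to its right.

Run:
```python
from h import *
c=tuple(np.load("c.npy",allow_pickle=True)); im=cv2.imread("pics/w_o1.png"); h=cv2.cvtColor(im,cv2.COLOR_BGR2HSV)
for r in (165,205,262): print(h[r,246:292:2].tolist())
P=pt(c,[(251,152),(279,152),(282,268),(253,268)],.027); print(P.round(4).tolist(),rect(P))
```

```text
[[120, 20, 91], [120, 17, 89], [120, 7, 75], [120, 5, 112], [120, 4, 114], [130, 7, 115], [120, 2, 113], [128, 9, 117], [120, 4, 114], [120, 7, 117], [130, 7, 115], [120, 4, 116], [120, 2, 115], [140, 7, 116], [120, 7, 117], [150, 2, 115], [120, 7, 117], [113, 9, 115], [6, 49, 105], [7, 224, 83], [7, 213, 86], [4, 176, 77], [114, 26, 98]]
[[116, 21, 87], [113, 23, 88], [116, 21, 85], [135, 4, 115], [120, 5, 111], [128, 9, 111], [110, 7, 111], [130, 7, 112], [120, 5, 111], [150, 5, 110], [130, 7, 113], [135, 5, 110], [110, 7, 109], [120, 5, 112], [120, 2, 111], [120, 2, 110], [135, 5, 110], [113, 9, 115], [9, 136, 90], [7, 220, 81], [7, 225, 84], [0, 14, 71], [117, 26, 88]]
[[120, 19, 188], [118, 19, 189], [118, 19, 190], [135, 6, 160], [130, 3, 227], [135, 2, 224], [130, 3, 226], [126, 6, 226], [120, 2, 226], [120, 1, 226], [120, 3, 226], [135, 2, 225], [130, 3, 225], [120, 2, 226], [120, 2, 226], [132, 6, 226], [130, 3, 227], [110, 3, 226], [8, 232, 176], [8, 215, 179], [7, 211, 175], [108, 33, 188], [120, 13, 171]]
[[0.5857, -0.2743], [0.5845, -0.2531], [0.6831, -0.245], [0.6845, -0.2699]] (array([ 634.5, -260.2]), array([98.9, 24.9]), 3.2)
```

move_arm:
  increments: [-2,-8,10,0,1,0,0,20,0,1,0,0,20,0,1,0,0,16,0,1,0,0,0,0,1,0,0,0,0,0,0,0,0,0,0,0,0,0,0,0]

```text
time: 5.03
tool_pos: [0.6387, -0.2617, 0.0135]
tool_rot: [0.001, -0.023, 1.0, -0.001]
contact_force: [-0.7, 0.6, 1.7]
gripper_width: 0.607
grasp_force: 0.0
```

move_arm:
  increments: [0,0,0,0,0,0,0,0,0,0,0,0,0,0,0,0,0,0,0,0]

```text
time: 5.37
tool_pos: [0.6376, -0.2613, 0.0121]
tool_rot: [0.0, -0.024, 1.0, -0.0]
contact_force: [0.1, -0.2, 0.2]
gripper_width: 0.007
grasp_force: 0.0
```

```bash
python3 look.py
```

```text
[ 0.6376 -0.2613  0.0121] 92.7 5.3667 [ 0.1 -0.2  0.2] 0.006940540848541996 0.0 [-0.5   0.36  1.58 -0.    1.2  -2.11]
```

```bash
python3 look.py w_o2
```

```text
[ 0.6376 -0.2613  0.0121] 92.7 5.3667 [ 0.1 -0.2  0.2] 0.006940540848541996 0.0 [-0.5   0.36  1.58 -0.    1.2  -2.11]
```

View pics/w_o2.png

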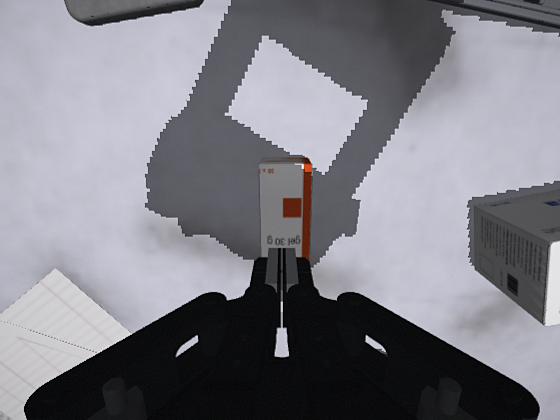

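The fingers are shut with the carton beyond or under them. Its near end is at (259..303,160), and its orange edge is at column 303–312.

Run:
```python
from h import *
c=tuple(np.load("c.npy",allow_pickle=True))
print(pt(c,[(259,163),(304,163),(312,165),(258,258),(311,262)],.027))
print(px(c,[[.6376,-.2613,.0121],[.6376,-.2613,.027],[.6376,-.258,.031]]))
im,c=cam("scene");np.save("cs.npy",np.array(c,dtype=object)); print(px(c,[[.5865,-.258,.0],[.685,-.258,0]])); cv2.imwrite("pics/s1.png",cv2.resize(im[200:360,330:530],None,fx=4,fy=3.75,interpolation=2))
```

```text
[[ 0.5867882  -0.27498395]
 [ 0.58563278 -0.25021092]
 [ 0.58653221 -0.24571943]
 [ 0.64514205 -0.27423717]
 [ 0.64636667 -0.24161156]]
[[279.78065956 237.64700872]
 [279.66403193 247.71423243]
 [285.19723766 250.93239478]]
[[391.96132953 308.90068083]
 [438.51263349 294.60800211]]
```

View pics/s1.png

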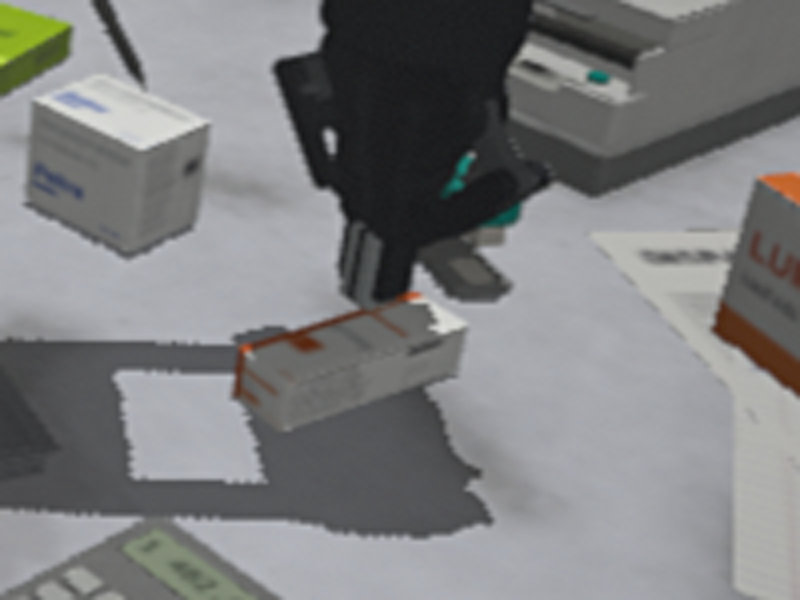

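Run:
```python
from h import *
c=tuple(np.load("cs.npy",allow_pickle=True)); t=manip.state(); print(t["tool_pos"],rot(t["tool_rot"]).round(3))
crop=lambda p:(px(c,p)-[330,200])*[4,3.75]
for z in (0.012,.022,.03,.04): print(z,crop([[.6376,-.2613,z]]))
y0,y1=-.2735,-.2425
print("carton model",crop([[.587,y0,.027],[.587,y1,.027],[.685,y0,.027],[.685,y1,.027]]))
```

```text
[ 0.63743638 -0.26117043  0.01177771] [[-0.999 -0.047  0.   ]
 [-0.047  0.999 -0.   ]
 [-0.    -0.    -1.   ]]
0.012 [[356.21109055 361.9488547 ]]
0.022 [[359.74788557 343.31398011]]
0.03 [[362.60709077 328.24923077]]
0.04 [[366.21892136 309.21900433]]
carton model [[281.41225059 377.29153713]
 [233.25165131 337.84365236]
 [471.05846294 323.77471422]
 [418.937115   288.00845872]]
```

The fingertips seem to sit about 32 mm short of the reported TCP. Both the wrist geometry and the scene view put the shut tips near z≈0.042, so they closed in the air above the carton. I'll reopen, go lower and watch the force.

move_arm:
  increments: [0,0,0,0,1,0,0,0,0,1,0,0,0,0,1,0,0,0,0,1,0,0,0,0,1,0,0,0,0,1]

```text
time: 5.97
tool_pos: [0.6374, -0.2611, 0.0116]
tool_rot: [-0.0, -0.024, 1.0, -0.0]
contact_force: [0.3, -0.1, 0.2]
gripper_width: 0.843
grasp_force: 0.0
```

move_arm:
  increments: [0,1,10,0,1,0,0,10,0,1,0,0,10,0,1,0,0,4,0,1,0,0,0,0,1,0,0,0,0,1]

```text
time: 6.47
tool_pos: [0.6368, -0.2598, -0.0235]
tool_rot: [-0.001, -0.024, 1.0, 0.0]
contact_force: [0.7, 0.1, 1.1]
gripper_width: 0.999
grasp_force: 0.0
```

move_arm:
  increments: [0,0,0,0,0,0,0,0,0,0,0,0,0,0,0,0,0,0,0,0,0,0,0,0,0,0,0,0,0,0]

```text
time: 6.97
tool_pos: [0.638, -0.2605, -0.0215]
tool_rot: [0.001, -0.024, 1.0, -0.0]
contact_force: [0.7, -0.4, -0.3]
gripper_width: 0.341
grasp_force: 61.2
```

move_arm:
  increments: [0,0,-20,0,0,0,0,-20,0,0,0,0,-20,0,0,34,15,0,0,0,34,15,0,0,0,35,16,0,0,0,35,15,0,0,0,35,15,0,0,0]

```text
time: 7.63
tool_pos: [0.4591, -0.1915, 0.0371]
tool_rot: [-0.0, -0.024, 1.0, 0.0]
contact_force: [0.0, -0.1, 0.1]
gripper_width: 0.34
grasp_force: 61.3
```

move_arm:
  increments: [0,0,0,0.124,0,0,0,0,0.124,0,0,0,0,0.124,0,0,0,0,0.124,0,0,0,0,0.124,0,0,0,0,0.124,0,0,0,0,0.124,0]

```text
time: 8.22
tool_pos: [0.4607, -0.1922, 0.0375]
tool_rot: [-0.0, 0.402, 0.916, -0.0]
contact_force: [-0.2, -0.3, -1.2]
gripper_width: 0.342
grasp_force: 61.3
```

move_arm:
  increments: [0,0,0,0.124,0,0,0,0,0.124,0,0,0,0,0.124,0,0,0,0,0.124,0,0,0,0,0.124,0,0,0,0,0.124,0,0,0,0,0.124,0,0,0,0,0,0]

```text
time: 8.88
tool_pos: [0.4607, -0.1922, 0.0375]
tool_rot: [-0.0, 0.748, 0.663, -0.0]
contact_force: [-0.3, 0.5, -0.7]
gripper_width: 0.34
grasp_force: 61.3
```

```bash
python3 look.py w_o3
```

```text
[ 0.4607 -0.1922  0.0375] -6.87 8.8833 [-0.3  0.5 -0.7] 0.33988421453689616 61.2576949596405 [-0.54 -0.09  2.04 -0.    1.2  -0.42]
```

View pics/w_o3.png

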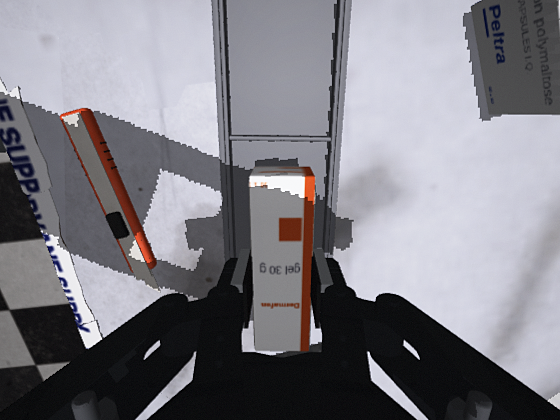

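The carton hangs lined up with the tray, at columns 250–315 against tray walls at about 231–333. The divider is at row 136.

Run:
```python
from h import *
c=tuple(np.load("c.npy",allow_pickle=True)); s=manip.state()
W=np.c_[pt(c,[(231,137),(331,139),(231,180),(333,180)],.015),[.015]*4]
print(((W-s["tool_pos"])@rot(s["tool_rot"])*1000).round(1))
```

```text
[[ 63.9 -33.   22.5]
 [ 62.3  33.2  22.5]
 [ 34.9 -34.7  22.5]
 [ 34.5  35.9  22.5]]
```

move_arm:
  increments: [0,0,20,0,0,0,0,18,0,0,0,0,10,0,0,0,0,5,0,0,0,0,3,0,0,0,0,0,0,0]

```text
time: 9.43
tool_pos: [0.4611, -0.1924, -0.018]
tool_rot: [-0.0, 0.747, 0.665, -0.0]
contact_force: [-0.1, 0.7, -0.7]
gripper_width: 0.341
grasp_force: 61.3
```

move_arm:
  increments: [0,0,0,0,0.41,0,0,0,0,0.41,0,0,0,0,0.41,0,0,-5,0,0.44,0,0,-15,0,0.5,0,0,-30,0,1,0,0,-35,0,1,0,0,-35,0,1]

```text
time: 10.1
tool_pos: [0.4603, -0.192, 0.1027]
tool_rot: [-0.001, 0.748, 0.664, -0.0]
contact_force: [0.9, -0.8, 0.6]
gripper_width: 0.898
grasp_force: 0.0
```

```bash
python3 look.py w_o4
```

```text
[ 0.4603 -0.192   0.1027] -6.75 10.1 [ 0.9 -0.8  0.6] 0.8980522912566158 0.0 [-0.54 -0.18  1.99  0.    1.33 -0.43]
```

View pics/w_o4.png

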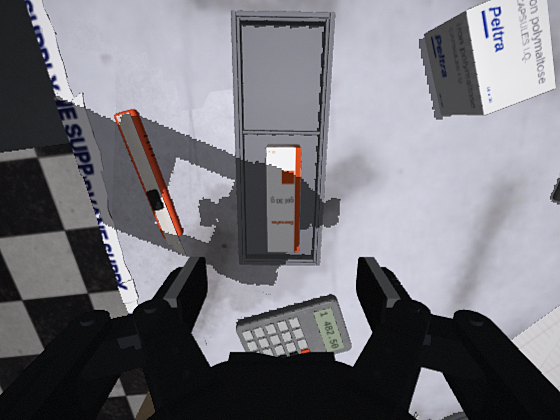

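The ointment carton lies flat in the long compartment, at (266–301, 146–252). Next is the tall carton.

move_arm:
  increments: [37,-5,-5,0,1,37,-5,-5,0,1,37,-5,-5,0,1,37,-5,-5,0,1,37,-5,-5,0,1,37,-5,-5,0,1,37,-5,0,0,1,37,-5,0,0,1]

```text
time: 10.82
tool_pos: [0.4563, 0.1081, 0.1328]
tool_rot: [0.001, 0.748, 0.664, 0.001]
contact_force: [1.4, 0.4, -0.2]
gripper_width: 1.004
grasp_force: 0.0
```

move_arm:
  increments: [37,-5,0,0,1,37,-5,0,0,1,37,-5,0,0,1,37,-5,0,-0.118,1,37,0,0,-0.118,1,37,5,0,-0.118,1,37,9,0,-0.118,1,0,0,0,-0.118,1]

```text
time: 11.48
tool_pos: [0.4538, 0.3735, 0.132]
tool_rot: [-0.001, 0.518, 0.856, 0.001]
contact_force: [-0.7, 0.2, -0.8]
gripper_width: 1.001
grasp_force: 0.0
```

```bash
python3 look.py w_t1
```

```text
[0.4538 0.3735 0.132 ] 27.67 11.4833 [-0.7  0.2 -0.8] 1.0012058595861195 0.0 [0.56 0.01 1.77 0.   1.36 0.08]
```

View pics/w_t1.png

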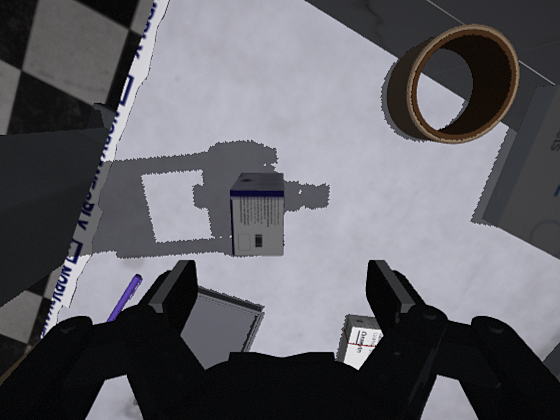

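From above, the tall carton's top runs from column 231 to 284 and row 189 to 255, square with the tool. The blue edge is at rows 189–197.

Run:
```python
from h import *
c=tuple(np.load("c.npy",allow_pickle=True)); s=manip.state(); im=cv2.imread("pics/w_t1.png")
g=cv2.cvtColor(im,cv2.COLOR_BGR2HSV)
for r in (205,235,250): print(r,g[r,226:292:2,2].tolist())
for k in (240,262,280): print(k,g[170:264:3,k,:2].tolist())
P=pt(c,[(231,190),(284.5,190),(284.5,255),(231.5,255)],.075); print(rect(P))
W=np.c_[P,[.075]*4]; print(((W-s["tool_pos"])@rot(s["tool_rot"])*1000).round(1))
```

```text
205 [91, 92, 39, 65, 113, 111, 111, 79, 116, 86, 105, 100, 100, 117, 97, 109, 90, 96, 112, 81, 111, 82, 100, 99, 92, 111, 80, 114, 111, 67, 91, 89, 94]
235 [89, 86, 135, 7, 109, 115, 96, 112, 112, 112, 114, 111, 110, 114, 105, 36, 41, 42, 97, 112, 110, 112, 111, 113, 112, 111, 111, 114, 102, 138, 194, 192, 195]
250 [90, 93, 92, 37, 69, 112, 107, 102, 103, 101, 102, 102, 108, 110, 112, 112, 110, 108, 110, 110, 109, 111, 112, 111, 110, 108, 113, 110, 106, 202, 190, 192, 193]
240 [[120, 20], [120, 23], [120, 51], [124, 32], [120, 30], [124, 30], [120, 22], [122, 231], [120, 208], [125, 55], [115, 19], [120, 6], [128, 14], [113, 13], [120, 6], [120, 12], [130, 8], [130, 8], [135, 4], [150, 7], [120, 2], [130, 7], [120, 5], [135, 5], [128, 9], [120, 5], [105, 5], [135, 5], [135, 5], [120, 18], [117, 15], [118, 19]]
262 [[120, 19], [124, 30], [124, 33], [120, 30], [123, 40], [123, 36], [116, 32], [120, 220], [121, 214], [122, 54], [120, 9], [135, 5], [130, 7], [128, 9], [130, 7], [130, 7], [140, 7], [140, 7], [105, 5], [90, 2], [120, 5], [130, 7], [150, 3], [120, 6], [120, 6], [120, 9], [120, 2], [140, 7], [120, 2], [122, 19], [120, 17], [120, 17]]
280 [[120, 17], [120, 29], [123, 36], [129, 39], [123, 34], [123, 34], [120, 30], [121, 225], [122, 209], [122, 52], [125, 14], [120, 2], [120, 7], [120, 7], [120, 5], [130, 7], [120, 7], [120, 2], [120, 5], [130, 7], [140, 7], [120, 9], [130, 7], [128, 9], [130, 7], [120, 7], [120, 5], [120, 7], [140, 7], [118, 17], [120, 14], [120, 16]]
(array([441.4, 354.6]), array([59.1, 46.7]), -62.5)
[[ 20.9 -39.4  56.8]
 [ 20.8   4.5  56.8]
 [-38.3   4.5  56.8]
 [-38.1 -42.2  56.8]]
```

move_arm:
  increments: [-9,-18,0,0,1,0,0,25,0,1,0,0,25,0,1,0,0,25,0,1,0,0,25,0,1,0,0,22,0,1,0,0,15,0,1,0,0,0,0,1]

```text
time: 12.2
tool_pos: [0.4396, 0.3493, -0.0093]
tool_rot: [-0.002, 0.523, 0.852, -0.003]
contact_force: [-0.2, -0.1, -0.3]
gripper_width: 0.997
grasp_force: 0.0
```

move_arm:
  increments: [0,0,0,0,0,0,0,0,0,0,0,0,0,0,0,0,0,0,0,0,0,0,0,0,0,0,0,0,0,0]

```text
time: 12.7
tool_pos: [0.444, 0.3527, -0.0032]
tool_rot: [0.001, 0.522, 0.853, 0.002]
contact_force: [-0.9, -1.0, 6.4]
gripper_width: 0.525
grasp_force: 62.0
```

move_arm:
  increments: [0,0,-15,0,0,0,0,-20,0.121,0,0,0,-20,0.121,0,0,0,-20,0.121,0,0,0,0,0.121,0,-36,7,0,0.121,0,-36,7,0,0,0,-36,8,0,0,0]

```text
time: 13.37
tool_pos: [0.4539, 0.2416, 0.0697]
tool_rot: [0.0, 0.752, 0.659, 0.0]
contact_force: [0.5, -0.5, -0.8]
gripper_width: 0.52
grasp_force: 61.4
```

move_arm:
  increments: [-36,7,0,0,0,-36,8,0,0,0,-36,7,0,0,0,-36,8,0,0,0,-36,7,0,0,0,-36,8,0,0,0,-36,7,0,0,0,-36,8,0,0,0]

```text
time: 14.03
tool_pos: [0.4751, -0.0527, 0.0696]
tool_rot: [0.0, 0.753, 0.659, 0.0]
contact_force: [1.2, -0.4, -0.9]
gripper_width: 0.518
grasp_force: 61.4
```

```bash
python3 look.py
```

```text
[ 0.4751 -0.0527  0.0696] -7.63 14.0333 [ 1.2 -0.4 -0.9] 0.5181751019095137 61.44756317138672 [-0.27 -0.19  2.07  0.    1.27 -0.13]
```

move_arm:
  increments: [-34,5,0,0,0,0,0,15,0,0,0,0,15,0,0,0,0,0,0,0]

```text
time: 14.37
tool_pos: [0.4734, -0.0853, 0.0366]
tool_rot: [-0.003, 0.753, 0.658, -0.001]
contact_force: [-0.5, 0.3, -1.8]
gripper_width: 0.525
grasp_force: 61.5
```

```bash
python3 look.py w_t2
```

```text
[ 0.4734 -0.0853  0.0366] -7.72 14.3667 [-0.5  0.3 -1.8] 0.5254235087197342 61.486977338790894 [-0.33 -0.13  2.08  0.    1.2  -0.2 ]
```

View pics/w_t2.png

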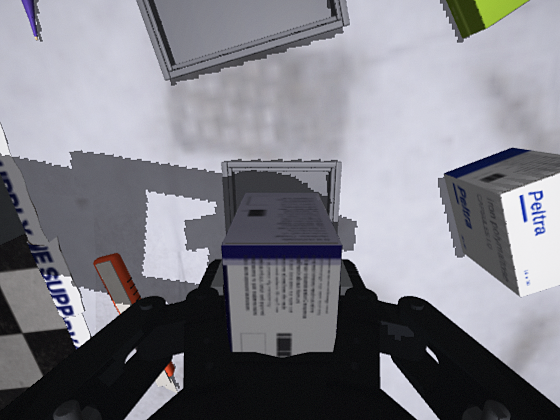

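The held carton sits square over the short compartment (lip corners (222,161) and (340,161)). The "Peltra" box also shows a dark blue patch near (500,160), so I'll check its height before committing.

Run:
```python
from h import *
cs=tuple(np.load("cs.npy",allow_pickle=True))
def H(top,bot):
    b=pt(cs,bot,0)[0]; zs=np.linspace(0,.12,241); q=px(cs,np.c_[np.tile(b,(241,1)),zs]); return b,zs[np.argmin(abs(q[:,1]-top[1]))]
f=lambda u,v:(330+u/4,200+v/3.75)
for t,b in [((126,150),(128,255)),((32,100),(28,205)),((210,122),(195,222))]: print("peltra",H(f(*t),f(*b)))
a=cv2.imread("pics/w_t2.png")[135:300,435:560]; b=cv2.imread("pics/scene0.png")
R_=lambda x:cv2.resize(x,(266,290),interpolation=cv2.INTER_CUBIC)
t=cv2.imread("pics/top0.png"); w=cv2.imread("pics/w_tall.png"); d=cv2.imread("pics/w_pl.png"); e=cv2.imread("pics/w_t1.png")
cv2.imwrite("pics/mos.png",np.vstack([np.hstack([R_(a),R_(b[150:205,175:225]),R_(b[212:272,325:395])]),np.hstack([R_(w[170:265,235:325]),R_(d[240:330,370:450]),R_(e[160:265,215:300])])]))
```

```text
peltra (array([ 0.61171673, -0.13403866]), np.float64(0.0605))
peltra (array([ 0.5937935 , -0.07298158]), np.float64(0.0625))
peltra (array([ 0.65999446, -0.12031314]), np.float64(0.059000000000000004))
```

View pics/mos.png

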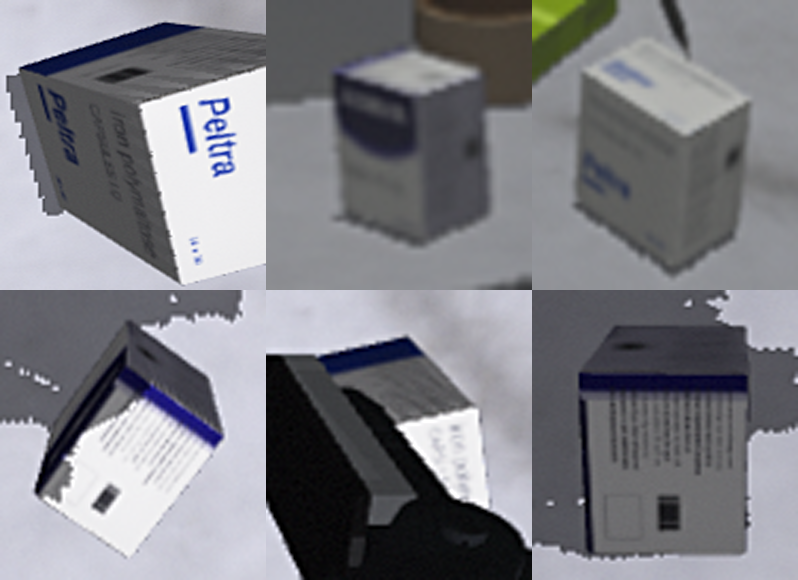

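The held box is the tall carton: the scene shot shows a dark blue upper half on its front. The Peltra box is 60 mm high with only a thin bottom strip, so it is the broad carton. I'll check the centring and set the tall one down.

Run:
```python
from h import *
c=tuple(np.load("c.npy",allow_pickle=True)); s=manip.state(); Rt=rot(s["tool_rot"])
T=lambda uv,z:((np.r_[pt(c,uv,z)[0],z]-s["tool_pos"])@Rt*1000).round(1)
print(T((222,161),.015),T((340,161),.015))
# held top: carton top at tool z: 75mm-high box; grasp TCP -0.004 -> top 79 above TCP
z=s["tool_pos"][2]+.079; print([T(u,z) for u in [(223,258),(340,258),(335,352),(231,352)]])
```

```text
[ 47.7 -40.7  23. ] [47.6 38.9 22.7]
[array([ 28.3, -21.9, -78.9]), array([ 28.3,  20.6, -79.1]), array([-14.2,  21.1, -79.1]), array([-14.3, -21.3, -78.9])]
```

move_arm:
  increments: [0,0,15,0,0,0,0,10,0,0,0,0,0,0,0]

```text
time: 14.67
tool_pos: [0.4744, -0.0844, 0.0128]
tool_rot: [-0.002, 0.752, 0.659, -0.001]
contact_force: [-0.3, 0.4, -2.1]
gripper_width: 0.524
grasp_force: 61.5
```

move_arm:
  increments: [0,0,6,0,0,0,0,4,0,0,0,0,2,0,0,0,0,0,0,0,0,0,0,0,0]

```text
time: 15.08
tool_pos: [0.4762, -0.0854, 0.0028]
tool_rot: [0.0, 0.752, 0.659, 0.0]
contact_force: [1.0, -0.4, -0.6]
gripper_width: 0.526
grasp_force: 61.5
```

move_arm:
  increments: [0,0,2,0,0,0,0,1,0,0,0,0,0,0,0,0,0,0,0,0]

```text
time: 15.42
tool_pos: [0.4762, -0.0855, -0.0002]
tool_rot: [0.0, 0.753, 0.659, 0.0]
contact_force: [-0.3, -0.4, -0.7]
gripper_width: 0.524
grasp_force: 61.5
```

move_arm:
  increments: [0,0,1,0,0,0,0,1,0,0,0,0,0,0,0,0,0,0,0,0]

```text
time: 15.75
tool_pos: [0.4763, -0.0855, -0.0002]
tool_rot: [-0.0, 0.752, 0.659, -0.0]
contact_force: [-7.5, 1.2, 15.0]
gripper_width: 0.521
grasp_force: 63.0
```

move_arm:
  increments: [0,0,0,0,0.7,0,0,0,0,0.8,0,0,0,0,1,0,0,0,0,1,0,0,-15,0,1,0,0,-30,0,1,0,0,-35,0,1,0,0,-25,0,1]

```text
time: 16.42
tool_pos: [0.4765, -0.0855, 0.1047]
tool_rot: [0.001, 0.753, 0.659, 0.0]
contact_force: [0.6, -0.3, 0.9]
gripper_width: 0.999
grasp_force: 0.0
```

move_arm:
  increments: [3,38,0,0,1,3,38,0,0,1,3,38,0,0,1,3,37,0,0,1,0,0,0,-0.095,1,0,0,0,-0.095,1,0,0,0,-0.095,1,0,0,0,-0.095,1]

```text
time: 17.08
tool_pos: [0.6272, -0.0934, 0.1015]
tool_rot: [-0.001, 0.613, 0.79, -0.0]
contact_force: [0.9, -0.4, 1.5]
gripper_width: 1.0
grasp_force: 0.0
```

```bash
python3 look.py w_b1
python3 - <<'E'
from h import *
c=tuple(np.load("c.npy",allow_pickle=True)); g=cv2.cvtColor(cv2.imread("pics/w_b1.png"),cv2.COLOR_BGR2HSV); s=manip.state()
q=px(c,[[.6275,-.0925,.06]])[0]; print(q)
r,k=int(q[1]),int(q[0])
print(g[r,k-60:k+60:3,2].tolist()); print(g[r-60:r+50:3,k,2].tolist()); print(g[r-60:r+50:3,k,1].tolist())
E
```

```text
[ 0.6272 -0.0934  0.1015] 14.43 17.0833 [ 0.9 -0.4  1.5] 1.0004672951507694 0.0 [-0.27  0.15  1.67 -0.    1.32 -0.52]
[281.5077357  216.72395031]
[99, 99, 97, 100, 100, 98, 99, 98, 99, 101, 85, 121, 121, 119, 121, 120, 121, 120, 120, 121, 120, 121, 119, 121, 110, 122, 122, 112, 80, 122, 122, 106, 93, 95, 94, 94, 85, 81, 80, 193]
[208, 195, 51, 85, 84, 86, 130, 128, 125, 123, 124, 124, 122, 120, 121, 121, 121, 121, 124, 122, 120, 121, 120, 122, 120, 120, 122, 122, 122, 122, 120, 120, 118, 109, 206, 205, 205]
[16, 16, 215, 3, 9, 3, 6, 8, 4, 4, 4, 4, 8, 4, 4, 4, 4, 4, 6, 4, 4, 6, 2, 6, 4, 4, 6, 4, 6, 6, 4, 4, 6, 5, 17, 16, 17]
```

move_arm:
  increments: [0,1,20,0,1,0,0,25,0,1,0,0,25,0,1,0,0,22,0,1,0,0,14,0,1,0,0,7,0,1,0,0,0,0,1,0,0,0,0,0]

```text
time: 17.8
tool_pos: [0.6287, -0.0934, -0.0098]
tool_rot: [0.0, 0.615, 0.789, 0.0]
contact_force: [0.2, -0.7, 1.2]
gripper_width: 0.88
grasp_force: 0.0
```

move_arm:
  increments: [0,0,0,0,0,0,0,0,0,0,0,0,0,0,0,0,0,0,0,0,0,0,0,0,0]

```text
time: 18.22
tool_pos: [0.63, -0.0938, -0.0082]
tool_rot: [0.002, 0.615, 0.789, 0.001]
contact_force: [0.1, -0.2, 5.3]
gripper_width: 0.584
grasp_force: 63.8
```

move_arm:
  increments: [0,0,-20,0,0,0,0,-25,0,0,0,0,-20,0.124,0,28,-20,0,0,0,28,-20,0,0,0,28,-20,0,0,0,28,-20,0,0,0,27,-20,0,0,0]

```text
time: 18.88
tool_pos: [0.5103, 0.0335, 0.0542]
tool_rot: [-0.0, 0.662, 0.749, -0.0]
contact_force: [0.3, 0.5, -1.2]
gripper_width: 0.582
grasp_force: 63.2
```

move_arm:
  increments: [28,-20,0,0,0,27,-19,0,0,0,0,0,0,0,0,0,0,0,0,0]

```text
time: 19.22
tool_pos: [0.4652, 0.0831, 0.0542]
tool_rot: [-0.0, 0.661, 0.75, -0.0]
contact_force: [0.7, 0.5, -0.9]
gripper_width: 0.579
grasp_force: 63.2
```

```bash
python3 look.py w_b2;  python3 - <<'E'
from h import *
c=tuple(np.load("c.npy",allow_pickle=True)); g=cv2.cvtColor(cv2.imread("pics/w_b2.png"),cv2.COLOR_BGR2GRAY)
th=np.radians(7); X=np.array([np.cos(th),np.sin(th)]);Y=np.array([-np.sin(th),np.cos(th)]); C=np.array([.4612,.1278])
# profiles in tray coords across x at tray y=40 and 70, and along y at x=0
prof=lambda ps:[int(v) for v in cv2.remap(g,px(c,ps).astype(np.float32)[:,None],None,cv2.INTER_LINEAR)[:,0]]
for y in (.03,.07):
  for sg in (-1,1): print(y,sg,prof([np.r_[C+sg*x*X+y*Y,.015] for x in np.arange(.046,.068,.001)]))
for x in (-.03,.03): print(x,prof([np.r_[C+x*X+y*Y,.015] for y in np.arange(.084,.106,.001)]))
E
```

```text
[0.4652 0.0831 0.0542] 7.19 19.2167 [ 0.7  0.5 -0.9] 0.5790907845254758 63.2344651222229 [ 0.02 -0.18  2.09 -0.    1.24 -0.11]
0.03 -1 [142, 142, 142, 142, 148, 88, 38, 30, 119, 139, 113, 128, 143, 128, 148, 217, 215, 215, 213, 213, 213, 211, 213]
0.03 1 [152, 121, 36, 31, 50, 125, 130, 87, 144, 138, 131, 182, 224, 218, 218, 218, 216, 217, 218, 217, 219, 218, 219]
0.07 -1 [140, 139, 139, 140, 142, 112, 33, 33, 100, 145, 82, 111, 142, 130, 102, 205, 204, 204, 203, 203, 204, 204, 204]
0.07 1 [142, 47, 30, 32, 51, 134, 123, 94, 151, 136, 128, 192, 217, 214, 213, 214, 213, 212, 211, 211, 210, 209, 210]
-0.03 [141, 141, 141, 141, 132, 46, 33, 31, 38, 125, 123, 77, 135, 131, 126, 200, 207, 208, 71, 0, 0, 0]
0.03 [144, 145, 145, 145, 157, 61, 34, 32, 37, 111, 132, 77, 137, 136, 132, 168, 205, 202, 145, 0, 0, 0]
```

move_arm:
  increments: [-2,0,20,0,0,0,0,20,0,0,0,0,12,0,0,0,0,6,0,0,0,0,2,0,0,0,0,0,0,0]

```text
time: 19.77
tool_pos: [0.4679, 0.0795, -0.0049]
tool_rot: [0.0, 0.663, 0.749, 0.0]
contact_force: [0.4, 0.2, -0.9]
gripper_width: 0.578
grasp_force: 63.2
```

move_arm:
  increments: [0,0,1,0,0,0,0,1,0,0,0,0,0,0,0,0,0,0,0,0]

```text
time: 20.1
tool_pos: [0.4682, 0.0796, -0.0052]
tool_rot: [0.001, 0.663, 0.749, 0.0]
contact_force: [-5.6, -0.8, 10.5]
gripper_width: 0.58
grasp_force: 64.4
```

move_arm:
  increments: [0,0,0,0,0.75,0,0,0,0,0.85,0,0,0,0,1,0,0,0,0,1,0,0,-20,0,1,0,0,-35,0,1,0,0,-35,0,1,0,0,-35,0,1]

```text
time: 20.77
tool_pos: [0.466, 0.0802, 0.1184]
tool_rot: [-0.001, 0.662, 0.749, -0.0]
contact_force: [0.9, 0.4, -0.8]
gripper_width: 0.997
grasp_force: 0.0
```

move_arm:
  increments: [16,33,0,0,1,16,33,0,0,1,16,33,0,0,1,16,32,0,0,1,16,32,0,0,1,17,32,0,-0.09,1,0,0,0,-0.1,1,0,0,0,-0.09,1]

```text
time: 21.43
tool_pos: [0.6492, 0.2015, 0.1157]
tool_rot: [-0.001, 0.549, 0.836, -0.001]
contact_force: [0.6, -1.0, 0.6]
gripper_width: 1.001
grasp_force: 0.0
```

```bash
python3 look.py w_s1
cat > strip.py <<'E'
from h import *
import sys
c=tuple(np.load("c.npy",allow_pickle=True)); im=cv2.imread(sys.argv[1]); h=cv2.cvtColor(im,cv2.COLOR_BGR2HSV); s=manip.state()
m=(((h[...,1]<12)&(h[...,2]>100))|((h[...,1]>90)&((h[...,0]<10)|(h[...,0]>170)))).astype(np.uint8); m[258:]=0
m=cv2.morphologyEx(cv2.morphologyEx(m,cv2.MORPH_CLOSE,np.ones((5,5))),cv2.MORPH_OPEN,np.ones((7,7)))
for k in sorted(cv2.findContours(m,0,1)[0],key=cv2.contourArea)[::-1][:4]:
    k=k[:,0]; print(cv2.boundingRect(k),*rect(pt(c,k,.024)))
E
python3 strip.py pics/w_s1.png
```

```text
[0.6492 0.2015 0.1157] 23.43 21.4333 [ 0.6 -1.   0.6] 1.0011573107300311 0.0 [ 0.19  0.24  1.55  0.    1.36 -0.22]
(261, 109, 52, 93) [636.9 240.1] [81.8 44.2] -69.8
(6, 212, 60, 46) [441.7  64.3] [56.7 52.1] 7.5
(474, 150, 62, 86) [836.  290.6] [88.1 27.3] -86.1
(461, 237, 20, 21) [843.4 231.5] [22.1 18.6] -66.6
```

Run:
```python
from h import *
c=tuple(np.load("c.npy",allow_pickle=True)); h=cv2.cvtColor(cv2.imread("pics/w_s1.png"),cv2.COLOR_BGR2HSV)
r=((h[...,1]>60)&((h[...,0]<12)|(h[...,0]>168))); r[:105]=0;r[205:]=0;r[:,:258]=0;r[:,316:]=0
v,u=np.nonzero(r); P=pt(c,np.c_[u,v],.024)*1000-[636.9,240.1]; a=np.radians(110.2)
print(len(u),np.percentile(P@[np.cos(a),np.sin(a)],[0,10,50,90,100]),np.percentile(P@[np.sin(a),-np.cos(a)],[0,50,100]))
```

```text
64 [16.58754707 16.92345418 17.37807162 17.83510811 18.07714921] [-22.71081622   0.08922906  22.90351576]
```

move_arm:
  increments: [0,0,0,0.056,1,20,1,20,0,1,20,1,25,0,1,0,0,30,0,1,0,0,30,0,1,0,0,22,0,1,0,0,14,0,1,0,0,0,0,1]

```text
time: 22.15
tool_pos: [0.6333, 0.2377, -0.0279]
tool_rot: [-0.002, 0.575, 0.818, -0.003]
contact_force: [-0.8, -1.1, -0.0]
gripper_width: 1.002
grasp_force: 0.0
```

move_arm:
  increments: [0,0,0,0,0,0,0,0,0,0,0,0,0,0,0,0,0,0,0,0,0,0,0,0,0,0,0,0,0,0]

```text
time: 22.65
tool_pos: [0.6389, 0.2392, -0.0204]
tool_rot: [0.002, 0.574, 0.819, 0.002]
contact_force: [0.4, -0.1, 6.7]
gripper_width: 0.502
grasp_force: 62.9
```

move_arm:
  increments: [0,0,-20,0,0,0,0,-25,0,0,0,0,-20,0.113,0,0,0,0,0.112,0,-8,-32,0,0,0,-8,-32,0,0,0,-8,-32,0,0,0,-8,-32,0,0,0]

```text
time: 23.32
tool_pos: [0.512, 0.1908, 0.0414]
tool_rot: [-0.0, 0.663, 0.749, -0.0]
contact_force: [-1.2, 0.2, -1.0]
gripper_width: 0.501
grasp_force: 62.1
```

move_arm:
  increments: [-8,-32,0,0,0,-8,-31,0,0,0,0,0,0,0,0,0,0,0,0,0]

```text
time: 23.65
tool_pos: [0.4511, 0.1674, 0.041]
tool_rot: [-0.0, 0.663, 0.749, -0.0]
contact_force: [0.0, -0.7, -1.3]
gripper_width: 0.505
grasp_force: 62.1
```

```bash
python3 look.py w_s2;  python3 - <<'E'
from h import *
c=tuple(np.load("c.npy",allow_pickle=True)); im=cv2.imread("pics/w_s2.png"); g=cv2.cvtColor(im,cv2.COLOR_BGR2GRAY); s=manip.state(); Rt=rot(s["tool_rot"])
# held pack in tool frame: top ~ TCP z +0.046 ; profiles along tool x and y
top=lambda x,y:np.array(s["tool_pos"])+Rt@[x,y,-.047]
pr=lambda ps:[int(v) for v in cv2.remap(g,px(c,ps).astype(np.float32)[:,None],None,1)[:,0]]
print("x",pr([top(x,0) for x in np.arange(.02,.06,.002)]))
for x in (.025,.035): print("y",pr([top(x,y) for y in np.arange(-.034,.035,.002)]))
E
```

```text
[0.4511 0.1674 0.041 ] 6.97 23.65 [ 0.  -0.7 -1.3] 0.5051431686147095 62.10883855819702 [ 0.2  -0.14  2.08  0.    1.21  0.08]
x [20, 128, 127, 128, 128, 127, 128, 128, 129, 129, 132, 132, 82, 91, 83, 54, 54, 54, 135, 136]
y [53, 31, 54, 54, 53, 54, 129, 126, 127, 122, 33, 125, 71, 68, 120, 126, 126, 128, 126, 103, 107, 128, 101, 96, 239, 240, 242, 41, 53, 52, 53, 53, 49, 31, 135]
y [44, 32, 54, 53, 54, 51, 129, 127, 128, 128, 36, 126, 81, 112, 46, 132, 130, 129, 128, 93, 104, 131, 87, 102, 126, 155, 243, 94, 104, 129, 126, 127, 127, 30, 126]
```

move_arm:
  increments: [0,3,20,0,0,0,0,20,0,0,0,0,12,0,0,0,0,6,0,0,0,0,2,0,0,0,0,0,0,0]

```text
time: 24.2
tool_pos: [0.4571, 0.1685, -0.0173]
tool_rot: [0.0, 0.663, 0.749, -0.0]
contact_force: [0.1, -0.6, 1.5]
gripper_width: 0.506
grasp_force: 62.3
```

move_arm:
  increments: [0,0,1,0,0,0,0,1,0,0,0,0,0,0,0,0,0,0,0,0]

```text
time: 24.53
tool_pos: [0.4571, 0.1685, -0.0175]
tool_rot: [-0.0, 0.663, 0.749, -0.0]
contact_force: [-9.0, -2.5, 17.3]
gripper_width: 0.501
grasp_force: 64.1
```

move_arm:
  increments: [0,0,0,0,0.6,0,0,0,0,0.65,0,0,0,0,0.65,0,0,-10,0,0.65,0,0,-25,0,0.7,0,0,-35,0,1,0,0,-35,0,1,0,0,-35,0,1]

```text
time: 25.2
tool_pos: [0.4555, 0.1681, 0.1215]
tool_rot: [-0.0, 0.663, 0.749, -0.0]
contact_force: [0.4, -0.1, 0.9]
gripper_width: 0.997
grasp_force: 0.0
```

move_arm:
  increments: [0,0,-30,0,1,-38,0,-10,0,1,-38,0,0,0,1,-38,0,0,0,1,-38,0,0,0,1,-38,0,0,0,1,0,0,0,0,1,0,0,0,0,1]

```text
time: 25.87
tool_pos: [0.4792, -0.022, 0.1602]
tool_rot: [0.0, 0.664, 0.748, 0.0]
contact_force: [0.3, 0.6, 0.6]
gripper_width: 1.0
grasp_force: 0.0
```

```bash
python3 look.py w_f
python3 - <<'E'
from h import *
def tray(C,th,P): th=np.radians(th); X=np.array([np.cos(th),np.sin(th)]);Y=np.array([-X[1],X[0]]); d=np.array(P)-C; return (d@X).round(1),(d@Y).round(1)
cw=tuple(np.load("c.npy",allow_pickle=True)); iw=cv2.imread("pics/w_f.png")
it,ct=cam("top"); cv2.imwrite("pics/top_f.png",it)
for n,im,c,lim in (("wrist",iw,cw,258),("top",it,ct,420)):
    h=cv2.cvtColor(im,cv2.COLOR_BGR2HSV)
    m=(((h[...,1]<12)&(h[...,2]>150))|((h[...,1]>90)&((h[...,0]<15)|(h[...,0]>170))&(h[...,2]>70))).astype(np.uint8); m[lim:]=0
    m=cv2.morphologyEx(m,cv2.MORPH_CLOSE,np.ones((3,3)))
    for k in cv2.findContours(m,0,1)[0]:
        k=k[:,0]
        if cv2.contourArea(k)<100: continue
        P=pt(c,k,.05); q=P.mean(0)
        if .38<q[0]<.7 and -.3<q[1]<.3:
            for z in (.027,.03,.063,.078):
                r=rect(pt(c,k,z)); print(n,cv2.boundingRect(k),z,*r, "plain",tray([459.5,127.6],7,r[0]),"div",tray([467.5,-148.9],-7.6,r[0]))
    g=((h[...,1]>120)&(h[...,0]>25)&(h[...,0]<50)).astype(np.uint8); k=max(cv2.findContours(g,0,1)[0],key=cv2.contourArea)[:,0]
    print("green",cv2.boundingRect(k),rect(pt(c,k,.024)))
t0=cv2.imread("pics/top0.png"); h=cv2.cvtColor(t0,cv2.COLOR_BGR2HSV); g=((h[...,1]>120)&(h[...,0]>25)&(h[...,0]<50)).astype(np.uint8)
k=max(cv2.findContours(g,0,1)[0],key=cv2.contourArea)[:,0]; print("green0",cv2.boundingRect(k),rect(pt(ct,k,.024)))
E
```

```text
[ 0.4792 -0.022   0.1602] 6.76 25.8667 [0.3 0.6 0.6] 0.9998785944392156 0.0 [-0.2  -0.28  1.98  0.    1.44 -0.32]
wrist (281, 244, 18, 14) 0.027 [498.2 -95.8] [17.9 17.1] 83.0 plain (np.float64(11.2), np.float64(-226.5)) div (np.float64(23.4), np.float64(56.7))
wrist (281, 244, 18, 14) 0.03 [497.9 -94.3] [17.7 16.9] 83.0 plain (np.float64(11.1), np.float64(-224.9)) div (np.float64(22.9), np.float64(58.1))
wrist (281, 244, 18, 14) 0.063 [494.9 -78.1] [15.8 15.1] 83.0 plain (np.float64(10.1), np.float64(-208.5)) div (np.float64(17.8), np.float64(73.8))
wrist (281, 244, 18, 14) 0.078 [493.5 -70.7] [14.9 14.3] 83.0 plain (np.float64(9.6), np.float64(-201.0)) div (np.float64(15.4), np.float64(81.0))
wrist (413, 200, 30, 42) 0.027 [648.9 -40.4] [47.6 30.1] 81.2 plain (np.float64(167.5), np.float64(-189.8)) div (np.float64(165.5), np.float64(131.5))
wrist (413, 200, 30, 42) 0.03 [647.1 -39.5] [47.2 29.8] 81.2 plain (np.float64(165.8), np.float64(-188.7)) div (np.float64(163.6), np.float64(132.2))
wrist (413, 200, 30, 42) 0.063 [628.  -29.2] [42.1 26.6] 81.2 plain (np.float64(148.1), np.floa
[... 2117 characters left out ...]
88.8 plain (np.float64(76.4), np.float64(-149.8)) div (np.float64(67.2), np.float64(147.3))
top (83, 0, 477, 420) 0.03 [553.1 -11.6] [1306.6 1130. ] -88.8 plain (np.float64(75.9), np.float64(-149.6)) div (np.float64(66.7), np.float64(147.4))
top (83, 0, 477, 420) 0.063 [547.8  -9.5] [1276.6 1104.1] -88.8 plain (np.float64(70.9), np.float64(-146.8)) div (np.float64(61.2), np.float64(148.8))
top (83, 0, 477, 420) 0.078 [545.3  -8.6] [1263.  1092.3] -88.8 plain (np.float64(68.6), np.float64(-145.6)) div (np.float64(58.6), np.float64(149.4))
green (265, 142, 47, 52) (array([637.4,  86.5]), array([118.5,  87.8]), 26.1)
green0 (265, 142, 47, 52) (array([637.4,  86.5]), array([118.5,  87.8]), 26.1)
```

move_arm:
  increments: [-38,0,-10,0,1,-38,0,0,0,1,-38,0,0,0,1,-38,0,0,0,1,-30,0,0,0,1,0,0,0,0,1,0,0,0,0,1]

```text
time: 26.55
tool_pos: [0.5015, -0.2006, 0.1695]
tool_rot: [-0.0, 0.663, 0.749, 0.0]
contact_force: [0.0, 0.3, 0.1]
gripper_width: 1.002
grasp_force: 0.0
```

```bash
python3 look.py w_f2
python3 - <<'E'
from h import *
def tray(C,th,P): th=np.radians(th); X=np.array([np.cos(th),np.sin(th)]);Y=np.array([-X[1],X[0]]); d=np.array(P)-C; return float((d@X).round(1)),float((d@Y).round(1))
c=tuple(np.load("c.npy",allow_pickle=True)); h=cv2.cvtColor(cv2.imread("pics/w_f2.png"),cv2.COLOR_BGR2HSV)
for lo in (150,95):
    m=(((h[...,1]<12)&(h[...,2]>lo))|((h[...,1]>90)&((h[...,0]<15)|(h[...,0]>170))&(h[...,2]>60))).astype(np.uint8); m[258:]=0
    m=cv2.morphologyEx(m,cv2.MORPH_CLOSE,np.ones((5,5)))
    for k in cv2.findContours(m,0,1)[0]:
        k=k[:,0]; q=pt(c,k,.05).mean(0)
        if cv2.contourArea(k)>150 and .4<q[0]<.55 and -.3<q[1]<.0:
            for z in (.03,.078):
                r=rect(pt(c,k,z)); print(lo,cv2.boundingRect(k),z,*r,"div",tray([467.5,-148.9],-7.6,r[0]))
E
```

```text
[ 0.5015 -0.2006  0.1695] 6.98 26.55 [0.  0.3 0.1] 1.0020344531977374 0.0 [-0.52 -0.13  1.84  0.    1.43 -0.64]
150 (168, 158, 40, 31) 0.03 [ 397.7 -196.4] [43.2 32.9] 4.7 div (-62.9, -56.3)
150 (168, 158, 40, 31) 0.078 [ 412.1 -185.2] [36.6 27.9] 4.7 div (-50.1, -43.3)
150 (235, 126, 35, 91) 0.03 [ 462.7 -188.7] [97.8 29.5] 83.4 div (0.5, -40.1)
150 (235, 126, 35, 91) 0.078 [ 467.1 -178.6] [82.9 25. ] 83.4 div (3.5, -29.5)
150 (238, 26, 64, 79) 0.03 [474.8 -80.6] [60.6 50.2] 82.4 div (-1.8, 68.7)
150 (238, 26, 64, 79) 0.078 [477.4 -87. ] [51.4 42.5] 82.4 div (1.6, 62.7)
95 (168, 158, 40, 48) 0.03 [ 404.1 -202.6] [44.4 44. ] -24.3 div (-55.7, -61.6)
95 (168, 158, 40, 48) 0.078 [ 417.4 -190.4] [37.6 37.3] -24.3 div (-44.2, -47.8)
95 (287, 151, 32, 25) 0.03 [ 520.5 -165.9] [30.1 26.2] 53.0 div (54.8, -9.8)
95 (287, 151, 32, 25) 0.078 [ 516.2 -159.3] [25.5 22.2] 53.0 div (49.6, -3.9)
95 (226, 125, 44, 92) 0.03 [ 462.  -188.5] [97.8 30.8] 83.0 div (-0.2, -40.0)
95 (226, 125, 44, 92) 0.078 [ 466.6 -178.5] [82.9 26.1] 83.0 div (3.0, -29.5)
95 (235, 26, 67, 79) 0.03 [474.  -80.5] [60.8 56.7] 81.7 div (-2.6, 68.7)
95 (235, 26, 67, 79) 0.078 [476.7 -86.9] [51.5 48. ] 81.7 div (0.9, 62.7)
95 (232, 0, 98, 34) 0.03 [480.8 -29.9] [91.4 26.5] -4.7 div (-2.6, 119.7)
95 (232, 0, 98, 34) 0.078 [482.5 -44. ] [77.5 22.5] -4.7 div (1.0, 106.0)
```

```bash
python3 -c "
from plant import manip
print(manip.job_done())"
```

```text
the job is handed in; nothing more can be done
None
```

Both orders are made up and handed in after about 26.6 s. In the last camera measurements all four items lay inside their trays in the poses asked for, the green carton had not moved, and the open gripper was clear; no verdict came back.

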